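# Feel for the high side of the brew stand's plate and press it level

### The job

The round steel plate of the brew stand has been knocked crooked. Take the spring-tipped probe out of its wooden block, use its tip to feel round the plate's face for the high side, and press that side down with it until the plate is level, gently enough that the tip's spring never reaches its stop. Then put the probe back upright in its block, fully home, and let go; touch the plate with nothing but the probe and leave the mug, tumbler and jar alone.

Things in the scene. Friction and masses are not known exactly. Their poses are not given: they have to be found in the camera images.
- stand: the brew stand, fixed to the counter: round wooden foot 124 mm across and 16 mm high with a steel post; a plain round steel plate 150 mm across and 8 mm thick sits on it, its middle straight above this origin, which is the centre of the foot's underside (z up).
- stand_plate (a point): nominal middle of the plate's upper face, 90 mm above the counter. The stem is screwed in differently each time, so the true middle lies up to 8 mm higher or lower; no reading gives it. At the start the plate leans 0.055 to 0.08 rad in an unknown direction (not tied to this frame's axes): 60 mm from the middle the high side is 3 to 5 mm above the middle, the opposite side as much below.
- stand_seat (a point): the plate's stiff seat, below its middle. The plate rocks here about one level axis of unknown direction, at most 0.12 rad, and stays as left. Pressed straight down on the high side 60 mm from the middle it yields at about 6 N (more if nearer the middle or off the high spot's direction); lighter touches do not move it. No stop at level: pressed too far, it leans the other way.
- holder: wooden block 84 x 84 x 75 mm high, fixed, with one upright round hole 23 mm across right through its middle. Origin: centre of its underside; x and y along its sides, z up.
- probe: hand probe, 0.14 kg, upright in the block's hole at the start. Origin: centre of the underside of its round steel collar (34 mm across, 6 mm thick), which rests on the block's top when fully home; z up along the handle. Orange square handle 20 x 20 mm (faces along x and y), 6 to 62 mm above the origin; below, a steel barrel 16 mm across down to 34 mm, then the plunger.
- probe_tip (a point): lowest point of the probe's brass plunger (8 mm rod, ball end 12 mm across) when fully out, on the axis 62 mm below the probe's origin. This point does not follow the plunger. The plunger slides up into the barrel against a spring, 1.2 N per mm, no preload; it hits its stop after 12 mm (about 14 N).
- mug: bystander: white mug 80 mm across, 85 mm high, loose. Origin: centre of its underside.
- tumbler: bystander: glass tumbler 68 mm across, 120 mm high, loose. Origin: centre of its underside.
- jar: bystander: amber jar with wooden cap, 72 mm across, 100 mm high, loose. Origin: centre of its underside.
Not all that is in view belongs to the job. What is shaped like the holder but purple is not meant.

How it is judged:
By the outcome, as a careful person would: the job done as asked, in the order asked, and still so for the second after the job is handed in, with the robot touching nothing.
It also fails if it takes over 70 s, if anything falls off the work surface, if the arm or the gripper's body presses on something with over 40 N, if the wrist force passes 120 N, or if a joint passes its speed limit or range.

### The arm

A 7-joint arm with a two-finger parallel gripper is mounted at the origin on the work surface. World frame = base frame: x ahead of the robot, y to its left, z up, the work surface at z = 0. Lengths are in m, angles in rad, forces in N, time in s.
With the tool pointing down it reaches from about 0.35 to 0.9 m from the base axis. Payload 19.9 kg.
Tool frame: the origin (TCP) lies at the centre of the arm's flange, where the gripper is bolted on; the fingertips stand 199 mm ahead of it and the grasp point (between the pads) lies 180 mm ahead of it; y points along the fingers, z is the direction in which the jaws open and shut, and the axes are right-handed (so a half turn about y gives the same grasp; the last joint's range is limited). The gripper opens to 94 mm and grips with 3 to 60 N. Pads are 16 mm wide; open, the fingers measure 119 mm over their backs; the gripper's body (75 mm by 177 mm) begins 78 mm behind the grasp point.
Start: joints at [-1.3, 0.417, -0.01, 1.614, 0.005, 1.111, -0.053], TCP at [0.192, 0.595, 0.405] pointing down, gripper open.
Joint ranges: [-2.81, 2.81], [-0.39, 2.02], [-1.27, 1.25], [0.06, 2.57], [-1.19, 4.33], [0.19, 2], [-2.82, 2.82]. Speed limits (rad/s): [1.89, 1.89, 2.39, 2.39, 3.01, 3.01, 3.01].

### API

Orientations are given as a rotation vector (axis times angle).
In Python, from workcell import manip gives the robot as it stands.
- The arm moves only by the shell command python3 -m creep 'ROWS' [FORCE]. ROWS is JSON, a list of rows, each a list of 7 numbers: the turn, a rotation vector about the world's x, y, z in units of 6 degrees (1.0 is 6 degrees), then the shift along the world's x, y, z in mm, then the finger opening in mm, from 0 to 94. In form: [[wx, wy, wz, tx, ty, tz, claw], ...]. A call has 1 to 10 rows; each row is the pose to reach, as a shift and turn from the pose commanded when the call began; what a row does not reach only later rows make up. A row lasts 1/12 s, in which the tool goes at most 41.7 mm and 7.16 degrees, less where a joint would pass 70% of its speed; a pose out of reach is approached as far as the arm can. A call with a gripper value outside its range is refused whole. The fingers move at their own pace and stop on an object; FORCE is the grip in N (left out, the last holds). Time passes only in rows, so rows that repeat a pose let the fingers close. It gives the time, the measured TCP pose, the force and the opening at its end, in the units of the state.
- manip.get_obs(): the state, without advancing time (a new reading comes with each control period).
- manip.capture(name): name is "side" or "top"; returns the picture (480x640x3 uint8, red, green, blue); there is no depth.
- manip.calibration(name): a dict with "K" (3x3 intrinsics, pixels), "rvec" (rotation vector, rad) and "tvec" (3), from world to camera coordinates, as OpenCV has them. Camera axes: x right, y down, z forward; pixel columns grow to the right and rows downward; lengths in m; the calibration is good to about 2 mm. A picture is of the moment at which its call begins. calibration takes no time and is no camera call.
- manip.finish_job(): hands the job in, once; it reports no verdict.
The state is a dict: "t": time; "qpos": joint angles; "qvel": joint speeds; "tau": joint torques, N m; "ee_pos": TCP position; "eef_rot": TCP orientation; "ft_force": force on the tool from outside, world axes, zero at the start; "wrist_torque": the same for the moment, N m; "gripper_width": finger opening in m.
Only numpy, scipy, OpenCV 4.12 (cv2) and the standard library are available. Lean on these libraries where they do the work, as an engineer would, in place of code of your own. Each camera call takes 0.05 s, during which the arm holds its last target. There are 200 camera calls.

## Working session

There is one attempt and no reset: what is moved stays moved. The work goes in short steps, Python scripts to look and compute and a shell command to move; the robot and the scene stay as the last step left them, time stands still between calls to the robot, and variables do not carry over. Pictures are saved under pics/ and viewed, about 8 in all and at most 12, crops included, and the job is handed in when it is done.

```bash
mkdir -p pics; ls; python3 - <<'E'
from workcell import manip
import cv2
for n in("side","top"):
    cv2.imwrite(f"pics/{n}0.png",manip.capture(n)[:,:,::-1]); c=manip.calibration(n); print(n,c)
o=manip.get_obs(); print(o)
E
```

```text
pics
side {'K': array([[563.49678708,   0.        , 322.30576013],
       [  0.        , 563.49678708, 242.51448647],
       [  0.        ,   0.        ,   1.        ]]), 'rvec': array([ 0.56848054, -2.70952231,  1.08434319]), 'tvec': array([0.58509343, 0.17595307, 0.80475433])}
top {'K': array([[443.58149183,   0.        , 316.74672795],
       [  0.        , 443.58149183, 233.04812756],
       [  0.        ,   0.        ,   1.        ]]), 'rvec': array([ 2.1919998 , -2.1585862 ,  0.07232689]), 'tvec': array([0.08771249, 0.6040388 , 0.74193822])}
{'t': 0.1, 'qpos': array([-1.30051151,  0.41792618, -0.01029665,  1.61411766,  0.00470835,
        1.11067495, -0.05301458]), 'qvel': array([-9.06903626e-04, -1.54493198e-03,  2.86798802e-04,  7.98045511e-05,
        1.06925326e-03,  1.35000064e-03, -1.06760438e-03]), 'tau': array([ 1.86923950e-03, -8.52603078e+01,  6.40330743e-01, -4.26700258e+01,
       -4.88723698e-02,  1.62418879e-02,  4.25028691e-05]), 'ee_pos': array([0.19168577, 0.59475511, 0.40407877]), 'eef_rot': array([-1.55801146,  0.24479958, -0.24467974]), 'ft_force': array([ 0.56664751, -0.32027164,  0.8047525 ]), 'wrist_torque': array([0.03640173, 0.06140758, 0.01684032]), 'gripper_width': 0.09390958591342469}
```

View pics/side0.png

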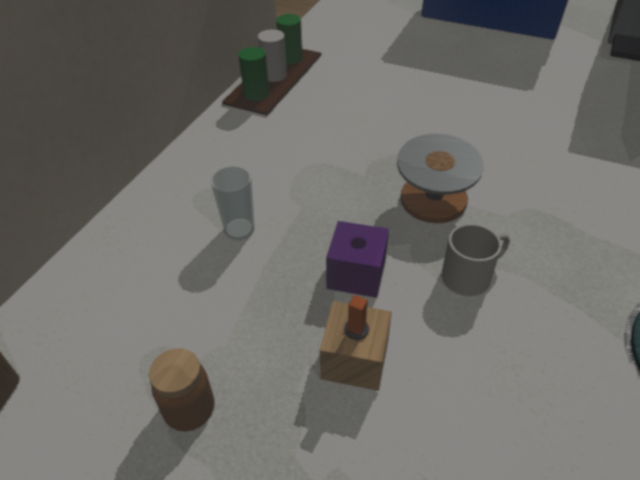

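View pics/top0.png

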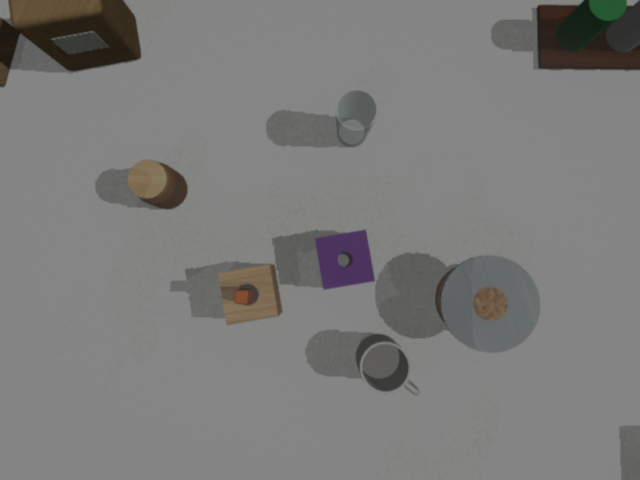

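The side view shows the probe's handle at about (358,315) in the wooden block, with the purple decoy behind it at (358,258). The plate is at (440,163) and its foot at (434,198). In the top view the block is at (249,295), the handle at (243,297) and the plate at (490,303). Next I'll enlarge both.

```bash
cat > h.py <<'E'
import numpy as np, cv2
from workcell import manip
from scipy.spatial.transform import Rotation as R
from scipy.optimize import least_squares
def cam(n):
    c=manip.calibration(n); return c["K"],np.array(c["rvec"]),np.array(c["tvec"])
def back(n,uv,z):
    K,r,t=cam(n); Rm=cv2.Rodrigues(r)[0]; C=-Rm.T@t; d=Rm.T@np.linalg.inv(K)@np.array([*uv,1.]); return C+d*(z-C[2])/d[2]
def proj(n,P):
    K,r,t=cam(n); return cv2.projectPoints(np.atleast_2d(np.array(P,float)),r,t,K,None)[0][:,0]
def crop(im,x,y,w,h,s): return cv2.resize(im[y:y+h,x:x+w],None,fx=s,fy=s,interpolation=cv2.INTER_CUBIC)
E
python3 - <<'E'
import cv2,numpy as np
from h import *
s=cv2.imread("pics/side0.png");t=cv2.imread("pics/top0.png")
a=np.hstack([crop(t,210,255,80,75,5),crop(s,310,285,80,75,5)])
b=np.hstack([crop(t,430,245,120,114,10/3)[:225*2-75],crop(s,380,130,120,114,10/3)[:375]])
cv2.imwrite("pics/c1.png",cv2.convertScaleAbs(np.vstack([a,b])[:600*2][:755],alpha=1.6)[:, :][:600] if 0 else cv2.resize(cv2.convertScaleAbs(np.vstack([a,b]),alpha=1.6),(640,600)) if 0 else cv2.convertScaleAbs(a,alpha=1.6))
print(back("top",(249,295),.075),back("side",(357,328),.075),back("top",(243,297),.137),back("top",(490,303),.09),back("side",(440,163),.09))
for n,u in(("mug",(383,366)),("tum",(352,132)),("pur",(345,260))):print(n,back("top",u,.0 if n!="pur" else .075))
E
```

```text
[0.49771536 0.20301523 0.075     ] [0.49747023 0.20240028 0.075     ] [0.49856475 0.20162831 0.137     ] [ 0.49252848 -0.1745552   0.09      ] [ 0.48939289 -0.17180473  0.09      ]
mug [ 0.37445421 -0.02153578  0.        ]
tum [0.78927827 0.03627535 0.        ]
pur [0.5559442  0.05032579 0.075     ]
```

View pics/c1.png

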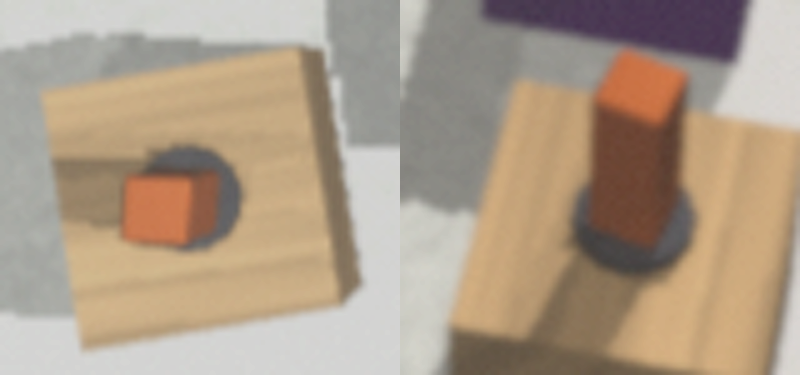

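The crops show the block's top face with corners at (43,92), (302,47), (345,303), (83,348) in the left one. The handle's top face is at (127,175)…(188,243) on the left and at (625,48), (690,77), (660,125), (595,97) on the right.

```bash
python3 - <<'E'
from h import *
f=lambda x,y,x0,y0:((x+.5)/5-.5+x0,(y+.5)/5-.5+y0)
B=np.array([back("top",f(x,y,210,255),.075)[:2] for x,y in((43,92),(302,47),(345,303),(83,348))])
def rep(n,P):
    e=np.roll(P,-1,0)-P; print(n,P.mean(0).round(4),np.linalg.norm(e,axis=1).round(4),(np.degrees(np.arctan2(e[:,1],e[:,0]))%90).round(1))
rep("block",B)
rep("htop",np.array([back("top",f(x,y,210,255),.137)[:2] for x,y in((127,175),(192,177),(188,243),(122,237))]))
rep("hside",np.array([back("side",f(x-400,y,310,285),.137)[:2] for x,y in((625,48),(690,77),(660,125),(595,97))]))
# collar ellipse, top z=.081: left/right/top/bottom extents
print("collar side",back("side",f(633-400,225,310,285),.081))
o=manip.get_obs(); M=R.from_rotvec(o["eef_rot"]).as_matrix(); print(M.round(3)); print("tip",o["ee_pos"]+M[:,1]*.18)
E
```

```text
block [0.4993 0.2043] [0.0844 0.0825 0.0846 0.0824] [10.7 10.9 10.6 10.8]
htop [0.4997 0.2045] [0.019  0.0191 0.0194 0.018 ] [89.2 88.1 85.8 87.1]
hside [0.4967 0.2056] [0.0189 0.0174 0.0185 0.0179] [83.4 85.1 84.7 86.4]
collar side [0.49610896 0.20925965 0.081     ]
[[ 0.952 -0.     0.307]
 [-0.307 -0.001  0.952]
 [ 0.    -1.    -0.001]]
tip [0.19164151 0.5945616  0.22407888]
```

```bash
python3 -m creep '[[0,0,0.5,28,-35,0,94],[0,0,1,56,-71,0,94],[0,0,1.5,84,-106,0,94],[0,0,2,112,-142,0,94],[0,0,2.4,140,-177,0,94],[0,0,2.4,168,-213,0,94],[0,0,2.4,196,-249,0,94],[0,0,2.4,224,-284,0,94],[0,0,2.4,252,-320,0,94],[0,0,2.4,280,-355,0,94]]' 20; python3 -m creep '[[0,0,0,14,-18,0,94],[0,0,0,27,-35,0,94],[0,0,0,27,-35,0,94],[0,0,0,27,-35,0,94],[0,0,0,27,-35,0,94],[0,0,0,27,-35,0,94]]'
python3 - <<'E'
from h import *
o=manip.get_obs(); M=R.from_rotvec(o["eef_rot"]).as_matrix(); print(M.round(3),o["ee_pos"],o["ft_force"])
E
```

```text
t: 0.93
ee_pos: [0.4505, 0.2657, 0.4047]
eef_rot: [-1.57, 0.047, -0.047]
ft_force: [1.1, 1.8, -0.1]
gripper_width: 0.0939
t: 1.43
ee_pos: [0.4761, 0.2336, 0.4045]
eef_rot: [-1.57, 0.047, -0.046]
ft_force: [-0.1, 0.2, 0.6]
gripper_width: 0.0941
[[ 0.998 -0.     0.059]
 [-0.059  0.     0.998]
 [-0.    -1.     0.   ]] [0.47607677 0.23361995 0.40451891] [-0.07194537  0.21792967  0.59360506]
```

```bash
python3 -m creep '[[0,0,0,12,-15,0,94],[0,0,0,23,-29,0,94],[0,0,0,23,-29,-30,94],[0,0,0,23,-29,-60,94],[0,0,0,23,-29,-85,94],[0,0,0,23,-29,-103,94],[0,0,0,23,-29,-114,94],[0,0,0,23,-29,-114,94],[0,0,0,23,-29,-114,94]]'
python3 - <<'E'
from h import *
o=manip.get_obs();print(o["ee_pos"],o["ft_force"])
t=manip.capture("top")[:,:,::-1];s=manip.capture("side")[:,:,::-1]
cv2.imwrite("pics/c2.png",cv2.convertScaleAbs(np.hstack([crop(t,200,245,100,100,4),crop(s,290,230,130,130,400/130)]),alpha=1.5))
E
```

```text
t: 2.18
ee_pos: [0.4996, 0.2042, 0.291]
eef_rot: [-1.57, 0.047, -0.047]
ft_force: [-0.1, -0.2, 0.3]
gripper_width: 0.094
[0.49963319 0.20417117 0.29096526] [-0.0805815  -0.18596823  0.27020878]
```

View pics/c2.png

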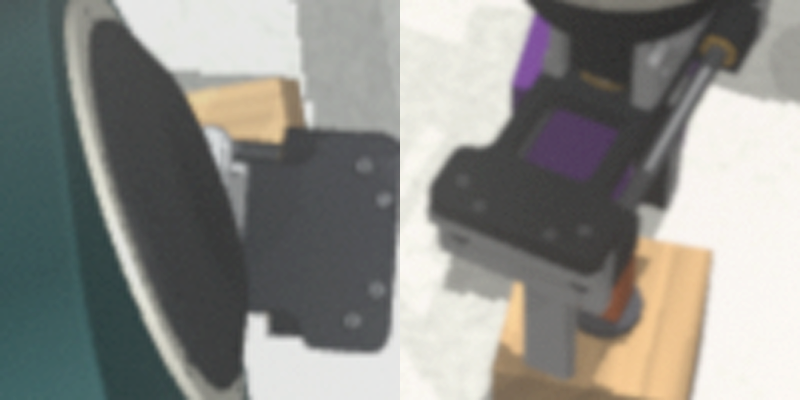

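The fingers straddle the orange handle and their tips are just above the collar, so I'm closing.

```bash
python3 -m creep '[[0,0,0,0,0,0,40],[0,0,0,0,0,0,30],[0,0,0,0,0,0,24],[0,0,0,0,0,0,20],[0,0,0,0,0,0,15],[0,0,0,0,0,0,15],[0,0,0,0,0,0,15],[0,0,0,0,0,0,15]]' 15; python3 -m creep '[[0,0,0,0,0,0,10],[0,0,0,0,0,0,10],[0,0,0,0,0,0,10],[0,0,0,0,0,0,10]]' 40
```

```text
t: 2.95
ee_pos: [0.4997, 0.2037, 0.2906]
eef_rot: [-1.57, 0.048, -0.047]
ft_force: [-0.4, -0.6, 0.4]
gripper_width: 0.044
t: 3.28
ee_pos: [0.4997, 0.2037, 0.2906]
eef_rot: [-1.57, 0.047, -0.048]
ft_force: [1.0, -0.3, -0.0]
gripper_width: 0.0199
```

```bash
python3 -m creep '[[0,0,0,0,0,5,10],[0,0,0,0,0,15,10],[0,0,0,0,0,35,10],[0,0,0,0,0,60,10],[0,0,0,0,0,85,10],[0,0,0,0,0,105,10],[0,0,0,0,0,105,10],[0,0,0,0,0,105,10],[0,0,0,0,0,105,10]]'
python3 - <<'E'
from h import *
o=manip.get_obs();print(o["ee_pos"],o["ft_force"],o["wrist_torque"])
t=manip.capture("top")[:,:,::-1];s=manip.capture("side")[:,:,::-1]
cv2.imwrite("pics/c3.png",cv2.convertScaleAbs(np.hstack([crop(t,430,245,120,120,10/3),crop(s,280,190,130,200,2.8)[:400,:400] if 0 else crop(s,270,190,160,160,2.5)]),alpha=1.5))
E
```

```text
t: 4.03
ee_pos: [0.4994, 0.2036, 0.3954]
eef_rot: [-1.57, 0.048, -0.047]
ft_force: [-0.0, -0.0, -1.3]
gripper_width: 0.0193
[0.49940482 0.20358614 0.39542317] [-0.02056704 -0.00634995 -1.34009991] [-0.01565368  0.03390349  0.00136765]
```

View pics/c3.png

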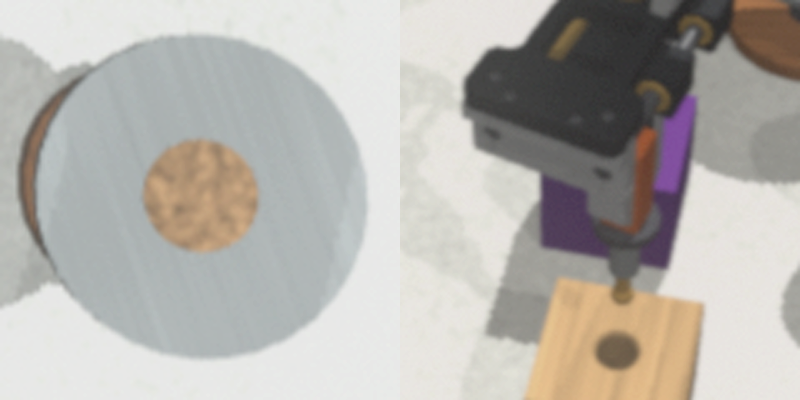

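The right crop shows the probe hanging upright in the fingers with its brass tip out over the empty hole. In the left crop the plate's outline is centred at about (201,196), which is pixel (490,304), with a cork patch in its middle. I'm moving over the plate.

```bash
python3 -m creep '[[0,0,0,0,-25,0,10],[0,0,0,-1,-60,0,10],[0,0,0,-2,-98,0,10],[0,0,0,-3,-136,0,10],[0,0,0,-4,-174,0,10],[0,0,0,-5,-212,0,10],[0,0,0,-6,-250,0,10],[0,0,0,-6,-288,0,10],[0,0,0,-7,-322,0,10],[0,0,0,-8,-350,0,10]]'
python3 -m creep '[[0,0,0,0,-18,0,10],[0,0,0,0,-28,0,10],[0,0,0,0,-28,0,10],[0,0,0,0,-28,0,10],[0,0,0,0,-28,0,10]]'
```

```text
t: 4.97
ee_pos: [0.491, -0.1489, 0.395]
eef_rot: [-1.571, 0.05, -0.048]
ft_force: [0.1, -0.2, -0.7]
gripper_width: 0.0196
t: 5.38
ee_pos: [0.4919, -0.1729, 0.3953]
eef_rot: [-1.57, 0.047, -0.046]
ft_force: [-0.7, 0.7, -1.7]
gripper_width: 0.0198
```

```bash
python3 -m creep '[[0,0,0,0,-1,-8,10],[0,0,0,0,-1,-14,10],[0,0,0,0,-1,-18,10],[0,0,0,0,-1,-18,10],[0,0,0,0,-1,-18,10]]'
python3 -m creep '[[0,0,0,0,0,-2,10],[0,0,0,0,0,-4,10],[0,0,0,0,0,-4,10],[0,0,0,0,0,-4,10]]'
python3 -m creep '[[0,0,0,0,0,-2,10],[0,0,0,0,0,-3,10],[0,0,0,0,0,-3,10],[0,0,0,0,0,-3,10]]'
```

```text
t: 5.8
ee_pos: [0.4917, -0.1751, 0.3773]
eef_rot: [-1.57, 0.048, -0.047]
ft_force: [-0.5, -0.5, -2.6]
gripper_width: 0.0197
t: 6.13
ee_pos: [0.4917, -0.1754, 0.3736]
eef_rot: [-1.57, 0.048, -0.048]
ft_force: [0.1, 0.6, -0.9]
gripper_width: 0.0201
t: 6.47
ee_pos: [0.4918, -0.1754, 0.3707]
eef_rot: [-1.57, 0.047, -0.048]
ft_force: [0.6, -0.4, 0.6]
gripper_width: 0.0201
```

```bash

python3 -m creep '[[0,0,0,0,0,-2,10],[0,0,0,0,0,-3,10],[0,0,0,0,0,-3,10]]'
python3 -m creep '[[0,0,0,0,0,0,10]]'
python3 -m creep '[[0,0,0,0,0,0,10]]'
python3 -m creep '[[0,0,0,0,0,0,10]]'
```

```text
t: 6.72
ee_pos: [0.4918, -0.1754, 0.3676]
eef_rot: [-1.57, 0.047, -0.048]
ft_force: [0.8, -0.8, 3.1]
gripper_width: 0.02
t: 6.8
ee_pos: [0.4918, -0.1754, 0.3678]
eef_rot: [-1.57, 0.047, -0.048]
ft_force: [0.1, -0.4, 4.5]
gripper_width: 0.0196
t: 6.88
ee_pos: [0.4918, -0.1754, 0.3678]
eef_rot: [-1.57, 0.047, -0.048]
ft_force: [1.1, 0.1, 1.9]
gripper_width: 0.0198
t: 6.97
ee_pos: [0.4918, -0.1754, 0.3678]
eef_rot: [-1.57, 0.047, -0.048]
ft_force: [0.1, -0.5, 3.0]
gripper_width: 0.02
```

```bash
cat >> h.py <<'E'
def meas(n=10):
    F=[];P=[]
    for i in range(n):
        manip.capture("top"); o=manip.get_obs(); F.append(o["ft_force"]); P.append(o["ee_pos"])
    F=np.array(F);P=np.array(P)
    print("t",round(o["t"],2),"P",P.mean(0).round(5),"F",F.mean(0).round(2),"sd",F.std(0).round(2),"z+F/1.2:",round(P[:,2].mean()*1e3+(F[:,2].mean()+1.37)/1.2,2),"mm")
E
python3 -m creep '[[0,0,0,0,0,8,10],[0,0,0,0,0,14,10],[0,0,0,25,0,14,10],[0,0,0,55,0,14,10],[0,0,0,55,0,10,10],[0,0,0,55,0,7,10],[0,0,0,55,0,5,10],[0,0,0,55,0,5,10],[0,0,0,55,0,5,10]]'
python3 -c "from h import *;meas(10)"
```

```text
t: 7.72
ee_pos: [0.5461, -0.1755, 0.3729]
eef_rot: [-1.57, 0.048, -0.048]
ft_force: [0.8, 0.2, -0.9]
gripper_width: 0.0197
t 8.22 P [ 0.54649 -0.17541  0.37284] F [-0.22  0.03 -0.77] sd [0.27 0.43 0.53] z+F/1.2: 373.34 mm
```

```bash

python3 -m creep '[[0,0,0,0,0,-1,10],[0,0,0,0,0,-2,10],[0,0,0,0,0,-2,10]]'
python3 -c "from h import *;meas(10)"
```

```text
t: 8.47
ee_pos: [0.5467, -0.1754, 0.3705]
eef_rot: [-1.57, 0.047, -0.048]
ft_force: [-0.5, -0.8, 2.0]
gripper_width: 0.0197
t 8.97 P [ 0.5467  -0.17536  0.37067] F [-0.44 -0.1   1.26] sd [0.61 0.54 0.3 ] z+F/1.2: 372.86 mm
```

```bash

python3 -m creep '[[0,0,0,0,0,8,10],[0,0,0,-30,0,8,10],[0,0,0,-70,0,8,10],[0,0,0,-110,0,8,10],[0,0,0,-110,0,5,10],[0,0,0,-110,0,2,10],[0,0,0,-110,0,-1,10],[0,0,0,-110,0,-2,10],[0,0,0,-110,0,-2,10],[0,0,0,-110,0,-2,10]]'
python3 -c "from h import *;meas(10)"
```

```text
t: 9.8
ee_pos: [0.4374, -0.1753, 0.3686]
eef_rot: [-1.571, 0.047, -0.047]
ft_force: [-0.3, 1.0, 0.6]
gripper_width: 0.02
t 10.3 P [ 0.43693 -0.17535  0.36868] F [1.06 0.12 0.68] sd [0.33 0.65 0.46] z+F/1.2: 370.39 mm
```

```bash

python3 -m creep '[[0,0,0,0,0,8,10],[0,0,0,0,0,11,10],[0,0,0,25,25,11,10],[0,0,0,55,55,11,10],[0,0,0,55,55,8,10],[0,0,0,55,55,6,10],[0,0,0,55,55,4,10],[0,0,0,55,55,4,10],[0,0,0,55,55,4,10]]'
python3 -c "from h import *;meas(6)"
```

```text
t: 11.05
ee_pos: [0.4911, -0.1211, 0.3727]
eef_rot: [-1.57, 0.049, -0.048]
ft_force: [0.2, -0.2, -1.9]
gripper_width: 0.02
t 11.35 P [ 0.49143 -0.12077  0.37284] F [-0.35  0.27 -1.4 ] sd [0.39 0.36 0.4 ] z+F/1.2: 372.81 mm
```

```bash

python3 -m creep '[[0,0,0,0,0,-3,10],[0,0,0,0,0,-5,10],[0,0,0,0,0,-6,10],[0,0,0,0,0,-6,10],[0,0,0,0,0,-6,10]]'
python3 -c "from h import *;meas(10)"
```

```text
t: 11.77
ee_pos: [0.4917, -0.1204, 0.3666]
eef_rot: [-1.57, 0.048, -0.048]
ft_force: [0.3, 0.3, 1.5]
gripper_width: 0.0197
t 12.27 P [ 0.49169 -0.12036  0.36668] F [ 0.04 -0.04  0.23] sd [0.42 0.36 0.24] z+F/1.2: 368.01 mm
```

```bash

python3 -m creep '[[0,0,0,0,0,8,10],[0,0,0,0,0,15,10],[0,0,0,0,-30,15,10],[0,0,0,0,-70,15,10],[0,0,0,0,-110,15,10],[0,0,0,0,-110,12,10],[0,0,0,0,-110,9,10],[0,0,0,0,-110,6,10],[0,0,0,0,-110,6,10],[0,0,0,0,-110,6,10]]'
python3 -c "from h import *;meas(10)"
```

```text
t: 13.1
ee_pos: [0.4919, -0.2295, 0.3729]
eef_rot: [-1.57, 0.046, -0.046]
ft_force: [-1.8, -1.2, 1.7]
gripper_width: 0.0197
t 13.6 P [ 0.49182 -0.22987  0.37281] F [-0.38  1.08  1.99] sd [0.73 0.82 0.36] z+F/1.2: 375.61 mm
```

```bash

python3 -m creep '[[0,0,0,0,0,5,10],[0,0,0,10,-1,8,10],[0,0,0,18,-3,7,10],[0,0,0,18,-3,4,10],[0,0,0,18,-3,1,10],[0,0,0,18,-3,-1,10],[0,0,0,18,-3,-2,10],[0,0,0,18,-3,-3,10],[0,0,0,18,-3,-3,10],[0,0,0,18,-3,-3,10]]'
python3 -c "from h import *;meas(8)"
```

```text
t: 14.43
ee_pos: [0.5097, -0.2335, 0.3699]
eef_rot: [-1.571, 0.047, -0.048]
ft_force: [2.1, -1.4, 3.6]
gripper_width: 0.02
t 14.83 P [ 0.50968 -0.23344  0.36977] F [ 2.12 -1.09  4.48] sd [0.42 0.51 0.32] z+F/1.2: 374.65 mm
```

```bash

python3 -m creep '[[0,0,0,0,0,-1,10],[0,0,0,0,0,-2,10],[0,0,0,0,0,-2,10]]'
python3 -c "from h import *;meas(8)"
```

```text
t: 15.08
ee_pos: [0.5097, -0.2335, 0.3676]
eef_rot: [-1.571, 0.047, -0.048]
ft_force: [2.1, -0.6, 4.4]
gripper_width: 0.0197
t 15.48 P [ 0.50968 -0.23343  0.36766] F [ 2.47 -2.08  4.61] sd [0.37 0.64 0.47] z+F/1.2: 372.64 mm
```

```bash

python3 -m creep '[[0,0,0,0,0,-0.7,10],[0,0,0,0,0,-0.7,10],[0,0,0,0,0,-0.7,10]]'
python3 -c "from h import *;meas(8)"
python3 -m creep '[[0,0,0,0,0,2,10],[0,0,0,0,0,3.4,10],[0,0,0,0,0,3.4,10],[0,0,0,0,0,3.4,10]]'
python3 -c "from h import *;meas(12)"
```

```text
t: 15.73
ee_pos: [0.5097, -0.2334, 0.3669]
eef_rot: [-1.57, 0.048, -0.048]
ft_force: [2.3, -2.6, 4.9]
gripper_width: 0.0202
t 16.13 P [ 0.50967 -0.23337  0.36691] F [ 2.35 -2.58  4.18] sd [0.32 0.35 0.37] z+F/1.2: 371.54 mm
t: 16.47
ee_pos: [0.5095, -0.2331, 0.3701]
eef_rot: [-1.57, 0.048, -0.047]
ft_force: [0.5, 0.4, 1.6]
gripper_width: 0.0198
t 17.07 P [ 0.50959 -0.23322  0.37016] F [-0.36  0.52  0.86] sd [0.63 0.73 0.52] z+F/1.2: 372.02 mm
```

```bash

python3 -m creep '[[0,0,0,0,0,7,10],[0,0,0,-10,32,7,10],[0,0,0,-23,72,7,10],[0,0,0,-36,112,7,10],[0,0,0,-37,116,5,10],[0,0,0,-37,116,2,10],[0,0,0,-37,116,0,10],[0,0,0,-37,116,0,10],[0,0,0,-37,116,0,10]]'
python3 -c "from h import *;meas(12)"
```

```text
t: 17.82
ee_pos: [0.4728, -0.1183, 0.3703]
eef_rot: [-1.571, 0.049, -0.049]
ft_force: [0.4, 0.2, -0.6]
gripper_width: 0.0198
t 18.42 P [ 0.47274 -0.11775  0.37035] F [ 0.17 -0.88 -0.37] sd [0.24 0.82 0.51] z+F/1.2: 371.18 mm
```

```bash

python3 -m creep '[[0,0,0,0,0,7,10],[0,0,0,25,-13,7,10],[0,0,0,50,-26,7,10],[0,0,0,75,-40,7,10],[0,0,0,75,-40,4,10],[0,0,0,75,-40,2,10],[0,0,0,75,-40,0,10],[0,0,0,75,-40,0,10],[0,0,0,75,-40,0,10]]'
python3 -c "from h import *;meas(12)"
```

```text
t: 19.17
ee_pos: [0.5472, -0.1571, 0.3707]
eef_rot: [-1.57, 0.047, -0.047]
ft_force: [-0.5, -1.6, -0.1]
gripper_width: 0.0198
t 19.77 P [ 0.54754 -0.15717  0.37049] F [-0.77  0.41  0.15] sd [0.41 0.58 0.56] z+F/1.2: 371.75 mm
```

```bash

python3 -m creep '[[0,0,0,0,0,7,10],[0,0,0,-38,-12,7,10],[0,0,0,-76,-24,7,10],[0,0,0,-114,-36,7,10],[0,0,0,-114,-36,4,10],[0,0,0,-114,-36,2,10],[0,0,0,-114,-36,0,10],[0,0,0,-114,-36,0,10],[0,0,0,-114,-36,0,10]]'
python3 -c "from h import *;meas(12)"
```

```text
t: 20.52
ee_pos: [0.4345, -0.193, 0.3703]
eef_rot: [-1.571, 0.047, -0.047]
ft_force: [0.3, 0.1, -0.1]
gripper_width: 0.0197
t 21.12 P [ 0.43398 -0.19324  0.37035] F [1.   0.19 0.26] sd [0.49 0.47 0.46] z+F/1.2: 371.71 mm
```

```bash

python3 -m creep '[[0,0,0,0,0,7,10],[0,0,0,25,-13,7,10],[0,0,0,50,-26,7,10],[0,0,0,76,-40,7,10],[0,0,0,76,-40,3,10],[0,0,0,76,-40,-1,10],[0,0,0,76,-40,-3,10],[0,0,0,76,-40,-3.9,10],[0,0,0,76,-40,-3.9,10],[0,0,0,76,-40,-3.9,10]]'
python3 -c "from h import *;meas(6)"
python3 -m creep '[[0,0,0,0,0,2,10],[0,0,0,0,0,3.9,10],[0,0,0,0,0,3.9,10],[0,0,0,0,0,3.9,10]]'
python3 -c "from h import *;meas(14)"
```

```text
t: 21.95
ee_pos: [0.5093, -0.2333, 0.3671]
eef_rot: [-1.571, 0.047, -0.048]
ft_force: [-0.2, -2.2, 4.1]
gripper_width: 0.0198
t 22.25 P [ 0.50949 -0.23336  0.36677] F [ 0.11 -2.82  4.41] sd [0.29 0.34 0.64] z+F/1.2: 371.58 mm
t: 22.58
ee_pos: [0.5096, -0.2331, 0.3702]
eef_rot: [-1.57, 0.048, -0.047]
ft_force: [-1.1, -0.4, 0.9]
gripper_width: 0.0196
t 23.28 P [ 0.50965 -0.23325  0.37021] F [-0.41 -0.22  0.43] sd [0.5  0.48 0.51] z+F/1.2: 371.71 mm
```

```bash

python3 -m creep '[[0,0,0,0,0,7,10],[0,0,0,-10,32,7,10],[0,0,0,-23,72,7,10],[0,0,0,-36,112,7,10],[0,0,0,-37,116,5,10],[0,0,0,-37,116,2,10],[0,0,0,-37,116,0,10],[0,0,0,-37,116,0,10],[0,0,0,-37,116,0,10]]'
python3 -c "from h import *;meas(14)"
```

```text
t: 24.03
ee_pos: [0.4729, -0.1183, 0.3704]
eef_rot: [-1.571, 0.049, -0.049]
ft_force: [0.2, 0.2, 0.1]
gripper_width: 0.0199
t 24.73 P [ 0.47273 -0.11769  0.37036] F [-0.07 -0.63 -0.07] sd [0.46 0.66 0.41] z+F/1.2: 371.44 mm
```

```bash
python3 -m creep '[[0,0,0,0,0,12,10],[0,0,0,0,0,25,10],[0,0,0,3,30,25,10],[0,0,0,6,66,25,10],[0,0,0,9,104,25,10],[0,0,0,12,142,25,10],[0,0,0,15,180,25,10],[0,0,0,18,218,25,10],[0,0,0,21,256,25,10],[0,0,0,24,290,25,10]]'
python3 -m creep '[[0,0,0,3,18,0,10],[0,0,0,3,30,0,10],[0,0,0,3,30,0,10],[0,0,0,3,30,0,10],[0,0,0,3,30,0,10]]'
python3 - <<'E'
from h import *
o=manip.get_obs();print(o["ee_pos"],o["eef_rot"],o["ft_force"])
s=manip.capture("side")[:,:,::-1]
cv2.imwrite("pics/c4.png",cv2.convertScaleAbs(crop(s,290,190,130,150,4),alpha=1.5))
E
```

```text
t: 25.57
ee_pos: [0.4962, 0.1752, 0.3953]
eef_rot: [-1.57, 0.047, -0.046]
ft_force: [0.2, 0.0, -1.4]
gripper_width: 0.0197
t: 25.98
ee_pos: [0.4998, 0.2012, 0.3953]
eef_rot: [-1.571, 0.049, -0.049]
ft_force: [-0.3, -0.4, -1.3]
gripper_width: 0.0197
[0.49976757 0.20119919 0.39529017] [-1.57084038  0.04890068 -0.0487264 ] [-0.27632788 -0.40915717 -1.34782069]
```

View pics/c4.png

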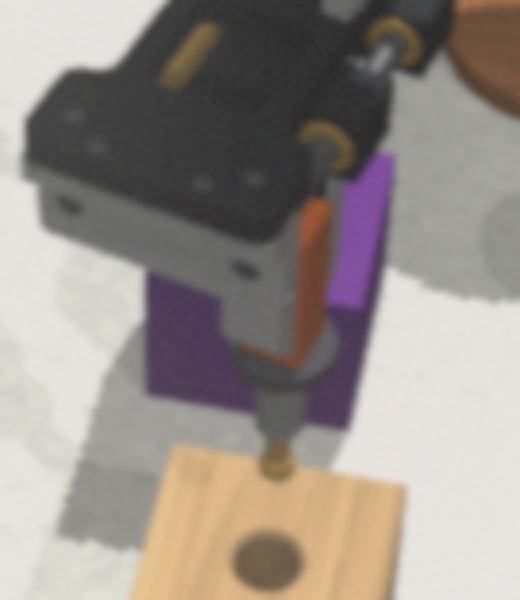

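The picture shows the probe still upright in the fingers, tip at (277,462), above the open hole at (268,560) as when it came out. I'm lowering it.

```bash
python3 -m creep '[[0,0,0,0,1,0,10],[0,0,0,0,1,-15,10],[0,0,0,0,1,-33,10],[0,0,0,0,1,-50,10],[0,0,0,0,1,-65,10],[0,0,0,0,1,-80,10],[0,0,0,0,1,-92,10],[0,0,0,0,1,-99,10],[0,0,0,0,1,-99,10],[0,0,0,0,1,-99,10]]'
python3 -m creep '[[0,0,0,0,0,-2,10],[0,0,0,0,0,-4,10],[0,0,0,0,0,-5,10],[0,0,0,0,0,-5,10]]'
python3 -m creep '[[0,0,0,0,0,-0.5,10],[0,0,0,0,0,-0.5,10]]'
```

```text
t: 26.87
ee_pos: [0.4998, 0.2034, 0.2966]
eef_rot: [-1.57, 0.048, -0.048]
ft_force: [-0.3, -1.3, -1.9]
gripper_width: 0.0201
t: 27.2
ee_pos: [0.4997, 0.2037, 0.2914]
eef_rot: [-1.57, 0.047, -0.048]
ft_force: [0.6, 0.4, -1.1]
gripper_width: 0.0196
t: 27.37
ee_pos: [0.4997, 0.2037, 0.2909]
eef_rot: [-1.57, 0.047, -0.048]
ft_force: [0.5, -0.2, -1.4]
gripper_width: 0.0197
```

```bash
python3 -m creep '[[0,0,0,0,0,-0.5,10],[0,0,0,0,0,-0.5,10],[0,0,0,0,0,-0.5,10]]'
python3 -m creep '[[0,0,0,0,0,-0.4,10],[0,0,0,0,0,-0.4,10],[0,0,0,0,0,-0.4,10]]'
```

```text
t: 27.62
ee_pos: [0.4997, 0.2037, 0.2906]
eef_rot: [-1.57, 0.047, -0.048]
ft_force: [-2.4, -0.5, 4.6]
gripper_width: 0.0195
t: 27.87
ee_pos: [0.4998, 0.2037, 0.2906]
eef_rot: [-1.57, 0.047, -0.048]
ft_force: [-4.2, -2.6, 13.7]
gripper_width: 0.0201
```

Collar contact: the force rises and z stops at the original 0.2906. I'm easing off a little, opening and withdrawing.

```bash
python3 -m creep '[[0,0,0,0,0,0.4,10],[0,0,0,0,0,0.4,22],[0,0,0,0,0,0.4,30],[0,0,0,0,0,0.4,45],[0,0,0,0,0,0.4,60],[0,0,0,0,0,0.4,80],[0,0,0,0,0,0.4,94],[0,0,0,0,0,0.4,94],[0,0,0,0,0,0.4,94],[0,0,0,0,0,0.4,94]]'
python3 -m creep '[[0,0,0,0,0,0,94],[0,0,0,0,0,0,94],[0,0,0,0,0,10,94],[0,0,0,0,0,30,94],[0,0,0,0,0,60,94],[0,0,0,0,0,95,94],[0,0,0,0,0,120,94],[0,0,0,0,30,120,94],[0,0,0,-20,65,120,94],[0,0,0,-40,100,120,94]]'
python3 -m creep '[[0,0,0,-20,30,0,94],[0,0,0,-45,60,0,94],[0,0,0,-70,95,0,94],[0,0,0,-95,125,0,94],[0,0,0,-120,160,0,94],[0,0,0,-145,195,0,94],[0,0,0,-165,225,0,94],[0,0,0,-165,225,0,94]]'
python3 - <<'E'
from h import *
o=manip.get_obs();print(o["ee_pos"],o["ft_force"])
t=manip.capture("top")[:,:,::-1];s=manip.capture("side")[:,:,::-1]
a=np.hstack([crop(t,210,255,80,75,5),crop(s,310,285,80,75,5)])
cv2.imwrite("pics/c5.png",cv2.convertScaleAbs(a,alpha=1.6)); cv2.imwrite("pics/s5.png",s)
E
```

```text
t: 28.7
ee_pos: [0.4997, 0.2037, 0.2903]
eef_rot: [-1.57, 0.047, -0.048]
ft_force: [0.7, 0.4, -0.5]
gripper_width: 0.0718
t: 29.53
ee_pos: [0.4595, 0.3042, 0.4117]
eef_rot: [-1.569, 0.048, -0.051]
ft_force: [-0.3, 0.7, 0.7]
gripper_width: 0.0939
t: 30.2
ee_pos: [0.2887, 0.534, 0.4108]
eef_rot: [-1.569, 0.042, -0.039]
ft_force: [0.1, 0.4, 0.7]
gripper_width: 0.0941
[0.28866146 0.53399203 0.41081091] [0.05270344 0.36573574 0.66453648]
```

View pics/c5.png

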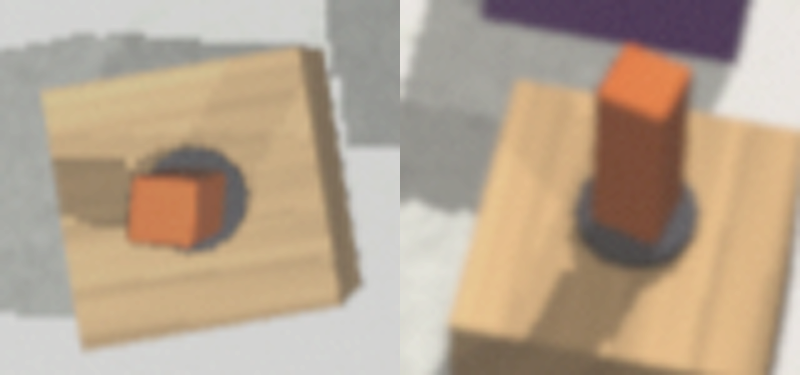

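View pics/s5.png

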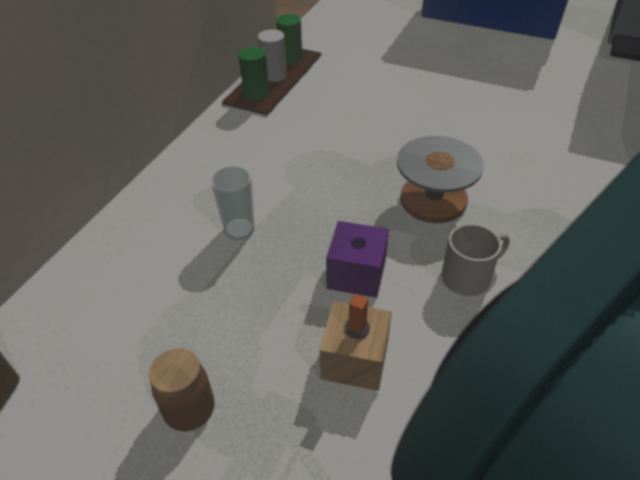

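The crops show the probe upright with its collar flat on the block, about 1 mm sideways of where it began. The wide view shows the plate on its stand, and the mug, tumbler and jar where they were.

```bash
python3 -c "from workcell import manip; print(manip.finish_job(), manip.get_obs()['t'])"
```

```text
the job is handed in; nothing more can be done
the job is handed in; nothing more can be done
```

The plate is level to within about 0.002 rad, the probe is back upright in its block and released, and the job is handed in. It took about 31 s of the 70 s.

- **Feeling the plate:** Touches at five spots showed a lean of about 0.073 rad, with the high side towards (+0.31, −0.95) in x and y.
- **Pressing:** I pressed that side 60 mm from the middle in small steps, twice. The contact force averaged about 6 N, which is about 5 mm of the spring's 12 mm travel.
- **Level check:** After the last press, the pressed side and the opposite side differ by 0.27 mm over 121 mm. The crosswise pair, measured before that small last press, differed by 0.04 mm. Averaged touches are good to roughly 0.15 mm.
- **Probe:** On return, the collar met the block at the same arm height as at the start (z 0.2906). The last pictures show the probe upright with its collar flat, about 1 mm sideways of its first spot, within the hole's play.
- **Bystanders:** The mug, tumbler and jar look unmoved in the last pictures.

No check failed or disagreed.

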